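# Reset the filter timer of a bench dust extractor through its guarded well

## Task

A new filter is in the bench dust extractor, so reset its filter timer: push the sliding metal shutter on its top fully open by its tab, reach a fingertip into the round well underneath, press the sunken key all the way down and keep it down for a full second, then let it up and push the shutter fully shut again. Do not press the key in the open square well (it stops the fan), and do not shift or lift the extractor or the other things on the table.

Things in the scene. Friction and masses are not known exactly. Their poses are not given: they have to be found in the camera images.
- extractor: dust extractor: flat grey box 170 (x) x 320 (y) x 70 mm, 3.5 kg, standing loose; origin at the centre of its underside, x away from its louvred front, y along its long side. On its top, at x = -30 mm: a round well at y = -10 mm under a sliding shutter between two rails 8 mm high, and an open square well at y = -105 mm. Display and vents on the back half; hose stub 35 mm long at the back
- reset_well (a point): centre of the mouth of the round well, level with the extractor's top (70 mm above the table); well 48 mm across, 30 mm deep, upright walls; axes as the extractor's
- reset_key_top (a point): centre of the top of the round reset key (24 mm across, grey) in the round well; at rest 18 mm below the mouth; hidden while the shutter is shut
- reset_key (a joint): travel of the reset key, 0 = up, 0.005 m = fully down; a spring returns it, about 1.5 N to start and 5 N at the bottom
- shutter (a joint): travel of the aluminium shutter (plate 66 x 66 mm, its top 5 mm above the extractor's top) along the extractor's +y: 0 = fully shut, centred over the round well; 0.066 m = fully open, clear of it; stops at both ends; about 1.5 N of friction, stays where left, cannot lift off; may start up to 12 mm ajar
- shutter_tab (a point): middle of the top edge of the shutter's upright tab; the tab stands across the plate's +y end, 50 mm wide (x), 6 mm thick (y), its top 27 mm above the extractor's top, 30 mm to +y of the plate's centre; moves with the shutter
- stop_key (a joint): travel of the square stop key in the open square well (0 = up, 0.005 m = down); must not be pressed
- stop_well (a point): centre of the mouth of the open square well, 48 x 48 mm, 30 mm deep, with a square key 24 mm wide sunk 18 mm; level with the extractor's top
- scourer: two-layer yellow and green scouring sponge, 70 x 110 x 36 mm, lying beside the extractor's -y end; a bystander, to be left alone
- soot_sponge: small brown sponge block 42 x 55 x 22 mm, lying on the extractor's top near the far (+x, +y) corner; a bystander, to be left alone
- dust_brush: flat brush lying on the table in front of the extractor; a bystander, to be left alone
- paperweight: turned brass weight with a knob, 60 mm across, 62 mm high, standing off the extractor's +y end, nearer or farther than the tape; a bystander, to be left alone
- rubber_block: brick-red rubber block 40 x 55 x 24 mm, lying behind the extractor; a bystander, to be left alone
- scissors: steel scissors with black loops, about 180 mm long, 10 mm high, lying behind the extractor; a bystander, to be left alone
- tape_roll: roll of paper tape 84 mm across, 20 mm high, lying off the extractor's +y end, nearer or farther than the paperweight; a bystander, to be left alone

How it is judged:
By the outcome, as a careful person would: the job done as asked, in the order asked, and still so for the second after the job is handed in, with the robot touching nothing.
It also fails if it takes over 48 s, if anything falls off the work surface, if the arm or the gripper's body presses on something with over 40 N, if the wrist force passes 120 N, or if a joint passes its speed limit or range.

## Robot

A 6-joint arm with a two-finger parallel gripper is mounted at the origin on the work surface. World frame = base frame: x ahead of the robot, y to its left, z up, the work surface at z = 0. Lengths are in mm, angles in degrees, forces in N, time in s.
With the tool pointing down it reaches from about 300 to 850 mm from the base axis. Payload 4.2 kg.
Tool frame: the origin (TCP) lies midway between the tips of the shut fingers; the grasp point (between the pads) lies 19 mm behind it (env.grip_depth is the distance from the TCP to the grasp point, in mm); z points along the fingers, y is the line along which they close (so a half turn about z gives the same grasp; the last joint's range is limited). The gripper opens to 91 mm and grips with 3 to 60 N. Pads are 32 mm wide; open, the fingers measure 118 mm over their backs; the gripper's body (76 mm by 178 mm) begins 60 mm behind the grasp point.
Start: joints at [-75.287, 18.312, 89.639, -0, 72.044, -1.146], TCP at [157.138, -553.128, 213.976] pointing down, gripper open.
Joint ranges: [-177.97, 177.97], [-48.28, 115.42], [12.27, 149.76], [-77.06, 257.06], [2.81, 150.46], [-146.56, 146.56]. Speed limits (degrees/s): [147.25, 147.25, 180, 180, 180, 180].

## Interface

Orientations are given as [roll, pitch, yaw] about the fixed x, y, z axes, in that order (R = Rz(yaw) Ry(pitch) Rx(roll)).
In Python, from workcell import env, eyes gives the robot as it stands.
- The arm moves only by the tool send_rows, never from a script. Its argument "motion" is a list of rows, each a list of 7 numbers: the shift along the world's x, y, z normalised to -1 to 1, where 1 is 0.5 m, then the turn, a rotation vector about the world's x, y, z normalised to -1 to 1, where 1 is 60 degrees, then the opening, from -1 (shut) to 1 (fully open). A call has 1 to 20 rows; each row is the pose to reach, as a shift and turn from the pose commanded when the call began; what a row does not reach only later rows make up. A row lasts 1/8 s, in which the tool goes at most 62.5 mm and 10.7 degrees, less where a joint would pass 70% of its speed; a pose out of reach is approached as far as the arm can. A call with a number of a shift or a turn outside -1 to 1 is refused whole. A call with a gripper value outside its range is refused whole. The fingers move at their own pace and stop on an object; "squeeze" is the grip in N (left out, the last holds). Time passes only in rows, so rows that repeat a pose let the fingers close. It gives the time, the measured TCP pose, the force, the opening and the grip force at its end, in the units of the state.
- env.state(): the state, without advancing time (a new reading comes with each control period).
- eyes.grab_frame(name): name is "scene" or "top" or "wrist"; returns a dict with "pixels" (400x640x3 uint8, red, green, blue), "depth" (400x640 float32, mm along the optical axis (not along the pixel's ray), 0 where there is no reading), "fx", "fy", "cx", "cy" (pixels), "R" (3x3) and "t" (3): a world point X has camera coordinates R X + t; the wrist camera has in their place "T_tool_cam" (4x4, takes a point from camera to tool coordinates, whose origin is the TCP and whose axes are the flange's). Camera axes: x right, y down, z forward; pixel columns grow to the right and rows downward; lengths in mm; the calibration is good to about 2 mm. A picture is of the moment at which its call begins: read the wrist's pose just before it.
- env.job_done(): hands the job in; it is judged then, once.
The state is a dict: "time_s": time; "qpos": joint angles; "qvel": joint speeds; "effort": joint torques, N m; "ee_pos": TCP position; "ee_rot": TCP orientation; "force": force on the tool from outside, world axes, zero at the start; "torque": the same for the moment, N m; "gripper_width": finger opening in mm; "gripper_force": force on a finger pad.
Only numpy, scipy, OpenCV 4.12 (cv2) and the standard library are available. Lean on these libraries where they do the work, as an engineer would, in place of code of your own. Each camera call takes 0.05 s, during which the arm holds its last target. There are 200 camera calls.

## Working session

There is one attempt and no reset: what is moved stays moved. The work goes in short steps, Python scripts to look and compute and a tool call to move; the robot and the scene stay as the last step left them, time stands still between calls to the robot, and variables do not carry over. Pictures are saved under pics/ and viewed, at most 10 in all, crops included, and the job is handed in when it is done.

Besides the shell and the picture viewer there is one more tool, called as a command line: name --pt "numbers of a row" for each row, then --argument value for the rest. send_rows: Moves the arm, as the interface text tells. Its arguments: {"type":"object","properties":{"motion":{"type":"array"},"squeeze":{"type":"number"}},"required":["motion"]}

```bash
mkdir -p pics; python3 - <<'E'
from workcell import env, eyes
import cv2,numpy as np
for n in("top","scene"):
    f=eyes.grab_frame(n); cv2.imwrite(f"pics/{n}1.png",f["pixels"][:,:,::-1]); np.savez(f"{n}1.npz",**f)
    print(n,f["fx"],f["cx"],f["cy"],np.round(f["R"],3).tolist(),f["t"])
s=env.state();print(s["time_s"],s["ee_pos"],s["ee_rot"],s["force"])
E
```

```text
top 513.8285406927832 318.19611788132283 200.29835546638412 [[0.029, -0.999, 0.012], [-0.993, -0.031, -0.115], [0.116, -0.009, -0.993]] [  55.52638105  626.22574957 1366.92349792]
scene 431.0785429775325 321.7574360375918 197.4713749028252 [[0.648, 0.761, 0.017], [0.404, -0.325, -0.855], [-0.646, 0.561, -0.518]] [-464.58741316 -119.14804825 1442.56608098]
0.1 [ 157.05716909 -552.67118676  213.22671735] [-1.79910535e+02 -3.13647746e-03  1.58617371e+01] [-0.32241174  0.19277391 -0.21833356]
```

View pics/top1.png

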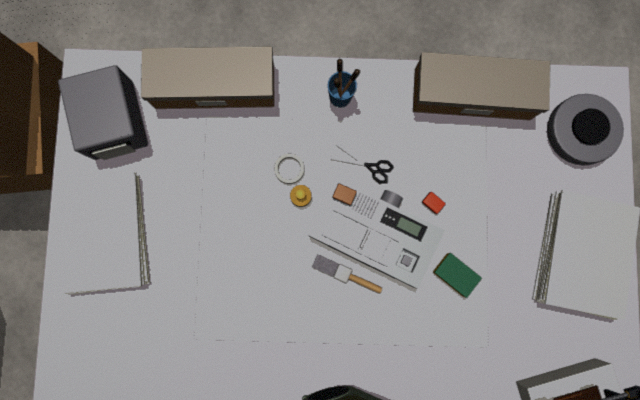

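View pics/scene1.png

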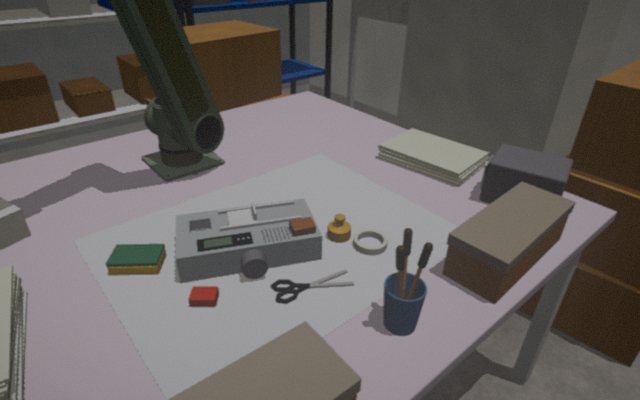

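The top view shows the extractor around (378,240), with the square well at (407,260), the shutter at about (376,242), the paperweight at (301,196) and the brush at (345,272). The scene view agrees. Next I'll get its pose from the depth.

```bash
cat > h.py <<'E'
import numpy as np,cv2
from scipy.spatial.transform import Rotation as Ro
def world(f,T=None):
    v,u=np.mgrid[:400,:640]; d=f["depth"]
    P=np.stack([(u-f["cx"])/f["fx"]*d,(v-f["cy"])/f["fy"]*d,d],-1)
    if T is None: return (P-f["t"])@f["R"]
    return P@T[:3,:3].T+T[:3,3]
def toolT(s):
    T=np.eye(4);T[:3,:3]=Ro.from_euler("xyz",s["ee_rot"],degrees=True).as_matrix();T[:3,3]=s["ee_pos"];return T
E
python3 - <<'E'
from h import *
from workcell import env,eyes
for n in("top","scene"):
    f=dict(np.load(n+"1.npz")); W=world(f)
    m=(f["depth"]>0)&(W[...,2]>60)&(W[...,2]<85)&(W[...,0]>250)&(W[...,0]<700)&(W[...,1]>-400)&(W[...,1]<200)
    k,l,st,c=cv2.connectedComponentsWithStats(m.astype(np.uint8)); i=1+st[1:,4].argmax()
    p=W[l==i]; r=cv2.minAreaRect(p[:,:2].astype(np.float32)); print(n,len(p),r,np.median(p[:,2]),cv2.boxPoints(r).tolist())
f=eyes.grab_frame("wrist");print(f["T_tool_cam"].round(3).tolist(),f["fx"],f["cx"],f["cy"])
f=dict(np.load("top1.npz"));c=f["pixels"][170:310,290:490,::-1];cv2.imwrite("pics/topc.png",cv2.resize(c,None,fx=4,fy=4,interpolation=cv2.INTER_CUBIC))
E
```

```text
top 7108 ((554.35693359375, -90.06863403320312), (321.3390808105469, 203.73280334472656), 65.67704772949219) 69.89075787690898 [[395.3558654785156, -194.52020263671875], [581.0050659179688, -278.43353271484375], [713.3580322265625, 14.3829345703125], [527.7088012695312, 98.2962646484375]]
scene 6035 ((555.95068359375, -90.23176574707031), (320.8741149902344, 210.53463745117188), 65.78433227539062) 72.11563321028106 [[394.1391906738281, -193.3739013671875], [586.1484375, -279.7294006347656], [717.76220703125, 12.910369873046875], [525.7529296875, 99.265869140625]]
[[0.0, -0.963, -0.268, 75.9], [1.0, -0.0, 0.001, -0.374], [-0.001, -0.268, 0.963, -170.665], [0.0, 0.0, 0.0, 1.0]] 351.6964118442544 318.5713099611722 197.27971718687954
```

View pics/topc.png

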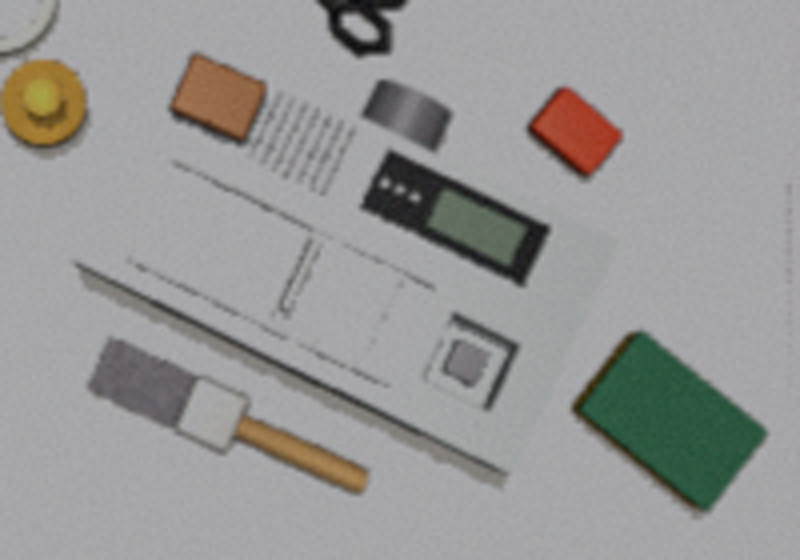

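The crop confirms the layout: tab at about (300,275) in the crop, square well at (470,360), plate edge at (390,320). The depth puts the extractor's yaw at about -24.3° and the round well near (507,-80). I'll move above it with the fingers shut and look with the wrist camera.

send_rows --pt "0.1 0.13 0 0 0 0.15 -1" --pt "0.2 0.27 0 0 0 0.3 -1" --pt "0.3 0.4 0 0 0 0.45 -1" --pt "0.4 0.54 0 0 0 0.6 -1" --pt "0.5 0.67 -0.01 0 0 0.72 -1" --pt "0.6 0.81 -0.02 0 0 0.8 -1" --pt "0.66 0.9 -0.026 0 0 0.83 -1" --pt "0.7 0.945 -0.026 0 0 0.83 -1" --pt "0.7 0.945 -0.026 0 0 0.83 -1" --pt "0.7 0.945 -0.026 0 0 0.83 -1" --pt "0.7 0.945 -0.026 0 0 0.83 -1" --pt "0.7 0.945 -0.026 0 0 0.83 -1"

```text
time_s: 1.65
ee_pos: [506.5, -81.2, 200.8]
ee_rot: [-180.0, 0.0, 65.6]
force: [-0.7, -0.8, 0.0]
gripper_width: 0.3
gripper_force: 0.0
```

```bash
python3 - <<'E'
from h import *
from workcell import env,eyes
s=env.state();f=eyes.grab_frame("wrist");T=toolT(s)@f["T_tool_cam"]
np.savez("w1.npz",T=T,**f);print(s["time_s"],s["ee_pos"],s["ee_rot"],s["force"],s["qpos"],s["gripper_width"])
cv2.imwrite("pics/w1.png",f["pixels"][:,:,::-1])
W=world(f,T);m=(f["depth"]>0)&(abs(W[...,2]-70)<4);m[:, :]&=True
k,l,st,c=cv2.connectedComponentsWithStats(m.astype(np.uint8)); i=1+st[1:,4].argmax()
p=W[l==i];print(len(p),cv2.minAreaRect(p[:,:2].astype(np.float32)),p[:,2].mean())
E
```

```text
1.65 [506.46069872 -81.16985067 200.77040326] [-1.79962145e+02  4.26364532e-02  6.56494922e+01] [-0.70603689 -0.75046811  0.0432306 ] [-1.03689047e+01  1.32857048e+01  9.87527299e+01 -3.47558825e-02
  6.80086041e+01  1.39946454e+01] 0.2764535145959664
36145 ((548.1263427734375, -64.29568481445312), (234.9654998779297, 171.0540313720703), 65.50328826904297) 70.2349058982959
```

View pics/w1.png

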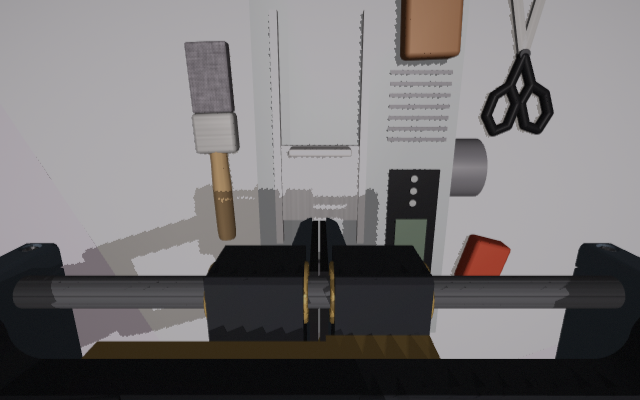

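The wrist view shows the shutter's tab at about (320,152), with the plate below it and the rails at columns 278 and 363. The fingertips are at (320,220). I'll locate the tab from the depth.

```bash
cat >> h.py <<'E'
def frame(yaw=-24.4):
    a=np.deg2rad(yaw);return np.array([[np.cos(a),np.sin(a)],[-np.sin(a),np.cos(a)]]) # rows ex, ey
E
python3 - <<'E'
from h import *
z=np.load("w1.npz");f={k:z[k] for k in z};W=world(f,f["T"]);E=frame()
for n in("top","scene"):
    g=dict(np.load(n+"1.npz")); V=world(g); q=V[(abs(V[...,2]-70)<4)&(g["depth"]>0)]; e=q[:,:2]@E.T
    c=np.array([540,-83])@E.T; e=e[(abs(e-c)<[100,190]).all(1)]; print(n,np.percentile(e,[.2,1,99,99.8],axis=0).round(1).tolist())
m=(f["depth"]>0)&(abs(W[...,2]-70)<4);e=W[m][:,:2]@E.T
print("wrist",np.percentile(e,[.2,1,99,99.8],axis=0).round(1).tolist())
m=(f["depth"]>0)&(W[...,2]>90)&(W[...,2]<102);m[:130]=0;m[175:]=0;m[:,:270]=0;m[:,370:]=0
p=W[m];e=p[:,:2]@E.T;print("tab",len(p),e.min(0),e.max(0),np.median(e,0),p[:,2].max(), "tcp",np.array([506.46,-81.17])@E.T)
E
```

```text
top [[440.4, -11.7], [441.5, -9.8], [609.0, 304.7], [610.4, 306.9]]
scene [[439.9, -12.9], [442.1, -11.7], [611.9, 304.5], [612.9, 306.6]]
wrist [[440.8, -1.8], [441.9, 65.5], [609.6, 283.5], [610.5, 284.8]]
tab 546 [471.45293336 167.99444541] [520.27313138 174.08466889] [495.79515669 171.53547836] 98.8083758625678 tcp [494.75653342 135.30067678]
```

send_rows --pt "0 0 -0.04 0 0 0 -1" --pt "0 0 -0.09 0 0 0 -1" --pt "0 0 -0.14 0 0 0 -1" --pt "0 0 -0.19 0 0 0 -1" --pt "0 0 -0.22 0 0 0 -1" --pt "0 0 -0.234 0 0 0 -1" --pt "0.0066 0.0146 -0.234 0 0 0 -1" --pt "0.01 0.0219 -0.234 0 0 0 -1" --pt "0.0132 0.0292 -0.234 0 0 0 -1" --pt "0.0165 0.0364 -0.234 0 0 0 -1" --pt "0.0198 0.0437 -0.234 0 0 0 -1" --pt "0.0231 0.051 -0.234 0 0 0 -1" --pt "0.0264 0.0583 -0.234 0 0 0 -1" --pt "0.0297 0.0656 -0.234 0 0 0 -1" --pt "0.033 0.0729 -0.234 0 0 0 -1" --pt "0.0363 0.0802 -0.234 0 0 0 -1" --pt "0.0396 0.0875 -0.234 0 0 0 -1"

```text
time_s: 3.82
ee_pos: [527.0, -36.7, 83.9]
ee_rot: [180.0, 0.0, 65.7]
force: [-0.5, -1.7, 1.4]
gripper_width: 0.0
gripper_force: 0.8
```

```bash
python3 - <<'E'
from h import *
from workcell import env,eyes
s=env.state();f=eyes.grab_frame("wrist");T=toolT(s)@f["T_tool_cam"];E=frame()
print(s["time_s"],s["ee_pos"],E@s["ee_pos"][:2],E@s["force"][:2],s["force"][2])
np.savez("w2.npz",T=T,**f);cv2.imwrite("pics/w2.png",f["pixels"][:,:,::-1])
E
```

```text
3.825 [527.03453362 -36.66047235  83.94954945] [495.10634198 184.33420734] [ 0.24212458 -1.71910431] 1.3860862389830078
```

View pics/w2.png

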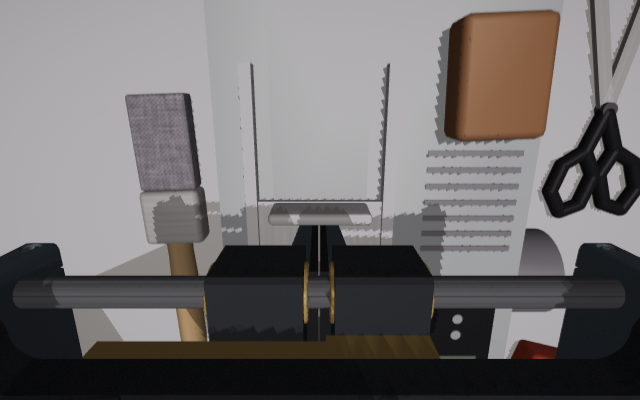

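The fingers are behind the tab at (320,213) and the shutter is moving. I'll continue gently towards the stop.

send_rows --pt "0.0041 0.0091 0 0 0 0 -1" --pt "0.0083 0.0182 0 0 0 0 -1" --pt "0.0107 0.0237 0 0 0 0 -1" --pt "0.0124 0.0273 0 0 0 0 -1" --pt "0.0132 0.0292 0 0 0 0 -1" --pt "0.0132 0.0292 0 0 0 0 -1" --pt "0.0132 0.0292 0 0 0 0 -1"

```text
time_s: 4.75
ee_pos: [533.5, -22.1, 83.9]
ee_rot: [-180.0, -0.0, 65.6]
force: [-0.7, 0.6, -0.6]
gripper_width: -0.2
gripper_force: 0.1
```

```bash
cat >> h.py <<'E'
def look(env,eyes,tag):
    s=env.state();f=eyes.grab_frame("wrist");T=toolT(s)@f["T_tool_cam"];E=frame()
    print(s["time_s"],"z",s["ee_pos"][2],"e",E@s["ee_pos"][:2],"F",E@s["force"][:2],s["force"][2],s["gripper_width"])
    np.savez(tag+".npz",T=T,**f);cv2.imwrite(f"pics/{tag}.png",f["pixels"][:,:,::-1])
    W=world(f,T);c=W[...,:2]@E.T
    m=(f["depth"]>0)&(W[...,2]>90)&(W[...,2]<102)&(abs(c[...,0]-495.5)<30);m[235:]=0
    p=c[m];print("tab",len(p),np.percentile(p,[2,50,98],axis=0).round(1).tolist() if len(p) else None)
    return s,f,W,c
E
python3 -c "
from h import *
from workcell import env,eyes
look(env,eyes,'w3')"
```

```text
4.75 z 83.9374252479877 e [494.98098097 200.26704622] F [-0.91593718  0.21218763] -0.5865771645102464 -0.15119246843034678
tab 1747 [[472.3, 216.4], [495.6, 221.9], [518.7, 224.3]]
```

send_rows --pt "0.0033 0.0073 0 0 0 0 -1" --pt "0.0066 0.0146 0 0 0 0 -1" --pt "0.0083 0.0182 0 0 0 0 -1" --pt "0.0091 0.02 0 0 0 0 -1" --pt "0.0099 0.0219 0 0 0 0 -1" --pt "0.0099 0.0219 0 0 0 0 -1"

```text
time_s: 5.55
ee_pos: [538.5, -11.2, 83.9]
ee_rot: [-180.0, -0.0, 65.7]
force: [-1.2, -1.2, 0.3]
gripper_width: 0.3
gripper_force: 0.4
```

```bash
python3 -c "
from h import *
from workcell import env,eyes
look(env,eyes,'w4')"
```

```text
5.55 z 83.94234359400073 e [495.00250128 212.2688578 ] F [-0.55934573 -1.60932135] 0.3417162783411553 0.269894500695797
tab 1744 [[472.3, 228.4], [495.6, 233.9], [518.7, 236.3]]
```

send_rows --pt "0.0004 0.0009 0 0 0 0 -1" --pt "0.0008 0.0018 0 0 0 0 -1" --pt "0.0012 0.0027 0 0 0 0 -1" --pt "0.0012 0.0027 0 0 0 0 -1"

```text
time_s: 6.1
ee_pos: [538.8, -10.4, 83.9]
ee_rot: [-180.0, 0.1, 65.7]
force: [-1.9, -3.8, 0.5]
gripper_width: 0.2
gripper_force: 2.0
```

send_rows --pt "0.0004 0.0009 0 0 0 0 -1" --pt "0.0006 0.0014 0 0 0 0 -1" --pt "0.0006 0.0014 0 0 0 0 -1"

```text
time_s: 6.48
ee_pos: [538.8, -10.4, 83.9]
ee_rot: [-180.0, 0.1, 65.7]
force: [-1.6, -6.1, 0.5]
gripper_width: 0.2
gripper_force: 3.3
```

The force rose to 6 N with no further motion, so the shutter is at its open stop. I'll back off, rise, and look at the well.

send_rows --pt "-0.002 -0.0045 0 0 0 0 -1" --pt "-0.006 -0.0135 0 0 0 0 -1" --pt "-0.01 -0.022 0.03 0 0 0 -1" --pt "-0.03 -0.066 0.09 0 0 0 -1" --pt "-0.06 -0.132 0.15 0 0 0 -1" --pt "-0.09 -0.198 0.19 0 0 0 -1" --pt "-0.0975 -0.215 0.192 0 0 0 -1" --pt "-0.0975 -0.215 0.192 0 0 0 -1" --pt "-0.0975 -0.215 0.192 0 0 0 -1"

```text
time_s: 7.6
ee_pos: [490.6, -115.9, 179.2]
ee_rot: [-179.9, -0.0, 65.7]
force: [-0.4, 0.1, 0.3]
gripper_width: 0.4
gripper_force: 0.0
```

```bash
python3 - <<'E'
from h import *
from workcell import env,eyes
s,f,W,c=look(env,eyes,'w5')
d=f["depth"]>0
near=(np.hypot(c[...,0]-495.5,c[...,1]-136.5)<34); 
for nm,lo,hi in(("key",46,58),("floor",34,44)):
    m=d&near&(W[...,2]>lo)&(W[...,2]<hi);m[215:]=0
    if m.sum()<30: print(nm,m.sum());continue
    k,l,st,ce=cv2.connectedComponentsWithStats(m.astype(np.uint8));i=1+st[1:,4].argmax();p=c[l==i]
    print(nm,m.sum(),p.min(0),p.max(0),cv2.minEnclosingCircle(p.astype(np.float32)),np.median(W[l==i][:,2]))
m=d&near&(abs(W[...,2]-70)>5)&(W[...,2]<66);m[215:]=0;h=(d&near&(W[...,2]<66)).astype(np.uint8)
h=cv2.morphologyEx(h,cv2.MORPH_OPEN,np.ones((3,3)));ys,xs=np.nonzero(h);
# mouth contour rays onto z=70
cn=max(cv2.findContours(h,0,1)[0],key=cv2.contourArea)[:,0]
r=np.stack([(cn[:,0]-f["cx"])/f["fx"],(cn[:,1]-f["cy"])/f["fy"],np.ones(len(cn))],1)@f_T[:3,:3].T if False else None
T=toolT(s)@f["T_tool_cam"]
r=np.stack([(cn[:,0]-f["cx"])/f["fx"],(cn[:,1]-f["cy"])/f["fy"],np.ones(len(cn))],1)@T[:3,:3].T
P=(T[:3,3]+r*((70.2-T[2,3])/r[:,2])[:,None])[:,:2]@frame().T
print("mouth",P.min(0),P.max(0),cv2.minEnclosingCircle(P.astype(np.float32)))
E
```

```text
7.6 z 179.2425210887114 e [494.62717368  97.15740562] F [-0.40050304 -0.02794251] 0.34264847697774153 0.42968885749726615
tab 774 [[472.0, 230.5], [495.8, 232.4], [519.1, 235.2]]
key 825 [483.7764955  126.37225652] [507.45219579 149.30100148] ((495.69134521484375, 137.8174591064453), 11.916412353515625) 51.80629303513598
floor 1738 [471.94708633 113.65832223] [519.40586183 160.23584741] ((495.7164001464844, 137.44325256347656), 24.00706672668457) 40.04415768550436
mouth [472.49647873 114.89387343] [518.64134272 161.51592056] ((495.6515197753906, 138.2760772705078), 23.637781143188477)
```

View pics/w5.png

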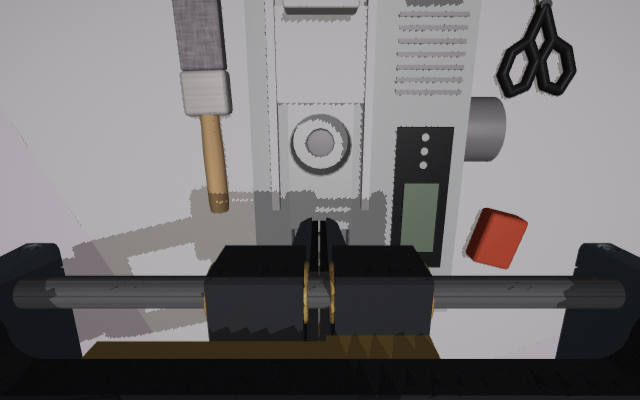

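The well is fully exposed at (320,143), with the key centred at e=(495.7,137.7) and its top at z≈51.8. I'll go above it and then partway in.

send_rows --pt "0.009 0.018 0 0 0 0 -1" --pt "0.02 0.042 0 0 0 0 -1" --pt "0.03 0.064 -0.04 0 0 0 -1" --pt "0.0349 0.0718 -0.1 0 0 0 -1" --pt "0.0349 0.0718 -0.16 0 0 0 -1" --pt "0.0349 0.0718 -0.196 0 0 0 -1" --pt "0.0349 0.0718 -0.206 0 0 0 -1" --pt "0.0349 0.0718 -0.216 0 0 0 -1" --pt "0.0349 0.0718 -0.226 0 0 0 -1" --pt "0.0349 0.0718 -0.236 0 0 0 -1" --pt "0.0349 0.0718 -0.236 0 0 0 -1"

```text
time_s: 9.02
ee_pos: [507.9, -80.9, 61.8]
ee_rot: [-180.0, 0.0, 65.7]
force: [0.9, 0.2, -0.1]
gripper_width: 0.4
gripper_force: 0.0
```

```bash
python3 -c "
from h import *
from workcell import env
s=env.state();print(s['ee_pos'],frame()@s['ee_pos'][:2],s['force'],s['time_s'])"
```

```text
[507.91445869 -80.87572124  61.81045243] [495.95951733 136.16951497] [ 0.92560466  0.21734622 -0.06864053] 9.025
```

send_rows --pt "0.0006 0.0016 -0.008 0 0 0 -1" --pt "0.0006 0.0016 -0.016 0 0 0 -1" --pt "0.0006 0.0016 -0.022 0 0 0 -1" --pt "0.0006 0.0016 -0.026 0 0 0 -1" --pt "0.0006 0.0016 -0.029 0 0 0 -1" --pt "0.0006 0.0016 -0.0316 0 0 0 -1" --pt "0.0006 0.0016 -0.0316 0 0 0 -1"

```text
time_s: 9.9
ee_pos: [508.4, -80.1, 47.2]
ee_rot: [180.0, -0.0, 65.7]
force: [-2.4, 0.8, 10.8]
gripper_width: 0.4
gripper_force: 5.2
```

send_rows --pt "0 0 -0.002 0 0 0 -1" --pt "0 0 -0.003 0 0 0 -1" --pt "0 0 -0.003 0 0 0 -1" --pt "0 0 -0.003 0 0 0 -1" --pt "0 0 -0.003 0 0 0 -1" --pt "0 0 -0.003 0 0 0 -1" --pt "0 0 -0.003 0 0 0 -1" --pt "0 0 -0.003 0 0 0 -1" --pt "0 0 -0.003 0 0 0 -1" --pt "0 0 -0.003 0 0 0 -1" --pt "0 0 -0.003 0 0 0 -1" --pt "0 0 -0.003 0 0 0 -1" --pt "0 0 -0.003 0 0 0 -1"

```text
time_s: 11.52
ee_pos: [508.4, -80.1, 47.0]
ee_rot: [179.9, -0.0, 65.7]
force: [-5.4, 1.0, 20.2]
gripper_width: 0.6
gripper_force: 10.1
```

send_rows --pt "0 0 0.008 0 0 0 -1" --pt "0 0 0.03 0 0 0 -1" --pt "0 0 0.07 0 0 0 -1" --pt "0 0 0.12 0 0 0 -1" --pt "0 0 0.17 0 0 0 -1" --pt "0.02 0.044 0.18 0 0 0 -1" --pt "0.05 0.11 0.18 0 0 0 -1" --pt "0.08 0.176 0.18 0 0 0 -1" --pt "0.1 0.22 0.18 0 0 0 -1" --pt "0.106 0.233 0.18 0 0 0 -1" --pt "0.106 0.233 0.18 0 0 0 -1" --pt "0.106 0.233 0.18 0 0 0 -1"

```text
time_s: 13.02
ee_pos: [560.9, 35.6, 134.6]
ee_rot: [-180.0, 0.0, 65.6]
force: [-0.1, -0.8, -0.5]
gripper_width: 0.8
gripper_force: 0.0
```

```bash
python3 -c "
from h import *
from workcell import env,eyes
look(env,eyes,'w6')
f=eyes.grab_frame('top');cv2.imwrite('pics/top2.png',cv2.resize(f['pixels'][170:310,290:490,::-1],None,fx=4,fy=4))"
```

```text
13.025 z 134.63519246082856 e [496.1319203  264.13287914] F [ 0.21511227 -0.78268114] -0.4585612786053811 0.8460381982871918
tab 0 None
```

View pics/w6.png

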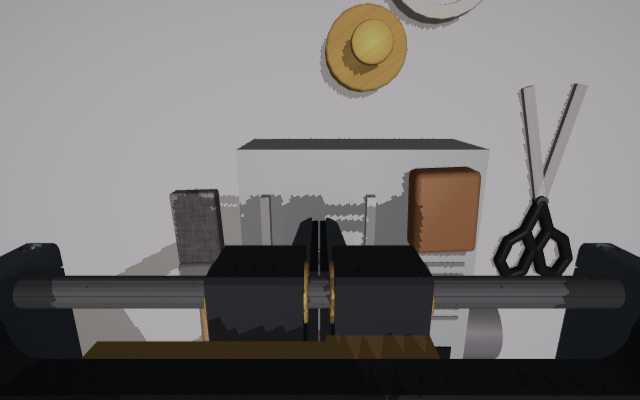

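There's clear space behind the tab, and the bystanders haven't moved. I'll lower the fingers and push the shutter back.

send_rows --pt "0 0 -0.03 0 0 0 -1" --pt "0 0 -0.07 0 0 0 -1" --pt "0 0 -0.095 0 0 0 -1" --pt "0 0 -0.101 0 0 0 -1" --pt "0 0 -0.101 0 0 0 -1" --pt "-0.0041 -0.0091 -0.101 0 0 0 -1" --pt "-0.0083 -0.0182 -0.101 0 0 0 -1" --pt "-0.0124 -0.0273 -0.101 0 0 0 -1" --pt "-0.0165 -0.0364 -0.101 0 0 0 -1" --pt "-0.0207 -0.0456 -0.101 0 0 0 -1" --pt "-0.0248 -0.0547 -0.101 0 0 0 -1" --pt "-0.0289 -0.0638 -0.101 0 0 0 -1" --pt "-0.033 -0.0729 -0.101 0 0 0 -1" --pt "-0.0372 -0.082 -0.101 0 0 0 -1" --pt "-0.0413 -0.0911 -0.101 0 0 0 -1" --pt "-0.0454 -0.1002 -0.101 0 0 0 -1" --pt "-0.0496 -0.1093 -0.101 0 0 0 -1" --pt "-0.0537 -0.1184 -0.101 0 0 0 -1" --pt "-0.057 -0.126 -0.101 0 0 0 -1" --pt "-0.057 -0.126 -0.101 0 0 0 -1"

```text
time_s: 15.62
ee_pos: [532.0, -27.0, 83.9]
ee_rot: [-179.9, 0.1, 65.6]
force: [-0.1, 0.1, -0.6]
gripper_width: 0.6
gripper_force: 0.0
```

send_rows --pt "0 0 0 0 0 0 -1"

```text
time_s: 15.75
ee_pos: [532.2, -26.7, 83.9]
ee_rot: [-179.9, 0.0, 65.7]
force: [0.3, 0.4, -0.3]
gripper_width: 0.4
gripper_force: 0.0
```

```bash
python3 -c "
from h import *
from workcell import env
s=env.state();print(s['ee_pos'],frame()@s['ee_pos'][:2],s['force'],s['time_s'])"
```

```text
[532.18858561 -26.70396332  83.88096805] [495.68697492 195.53059914] [ 0.32316126  0.35712501 -0.29869741] 15.75
```

send_rows --pt "-0.0025 -0.0055 0 0 0 0 -1" --pt "-0.0045 -0.01 0 0 0 0 -1" --pt "-0.0058 -0.0128 0 0 0 0 -1" --pt "-0.0062 -0.0137 0 0 0 0 -1" --pt "-0.0066 -0.0146 0 0 0 0 -1" --pt "-0.0066 -0.0146 0 0 0 0 -1"

```text
time_s: 16.5
ee_pos: [529.6, -33.6, 84.1]
ee_rot: [-180.0, -0.0, 65.6]
force: [0.1, 3.4, -0.6]
gripper_width: 0.5
gripper_force: 1.3
```

send_rows --pt "-0.0004 -0.0009 0 0 0 0 -1" --pt "-0.0008 -0.0018 0 0 0 0 -1" --pt "-0.0008 -0.0018 0 0 0 0 -1"

```text
time_s: 16.88
ee_pos: [529.6, -33.7, 84.2]
ee_rot: [180.0, -0.1, 65.6]
force: [1.0, 6.1, -1.1]
gripper_width: 0.5
gripper_force: 3.1
```

Stopped again at 6 N. I'll back off and verify.

send_rows --pt "0.002 0.0045 0 0 0 0 -1" --pt "0.006 0.0135 0 0 0 0 -1" --pt "0.01 0.022 0.03 0 0 0 -1" --pt "0.01 0.022 0.1 0 0 0 -1" --pt "0 0 0.17 0 0 0 -1" --pt "-0.03 -0.066 0.2 0 0 0 -1" --pt "-0.06 -0.132 0.23 0 0 0 -1" --pt "-0.07 -0.154 0.23 0 0 0 -1" --pt "-0.07 -0.154 0.23 0 0 0 -1" --pt "-0.07 -0.154 0.23 0 0 0 -1"

```text
time_s: 18.12
ee_pos: [494.3, -111.0, 198.7]
ee_rot: [-180.0, -0.0, 65.7]
force: [-0.6, -0.0, -0.3]
gripper_width: 0.3
gripper_force: 0.0
```

```bash
python3 - <<'E'
from h import *
from workcell import env,eyes
s,f,W,c=look(env,eyes,'w7')
for n in("top","scene"):
    g=eyes.grab_frame(n);V=world(g);E=frame();q=V[(abs(V[...,2]-70)<4)&(g["depth"]>0)];e=q[:,:2]@E.T
    e=e[(abs(e-E@[540,-83])<[100,190]).all(1)];print(n,np.percentile(e,[.2,1,99,99.8],axis=0).round(1).tolist())
    if n=="scene": cv2.imwrite("pics/s7.png",g["pixels"][150:320,60:420,::-1])
    else: np.savez("top7.npz",**g)
a=cv2.imread("pics/w7.png");z=np.load("w1.npz");
cv2.imwrite("pics/w7c.png",cv2.resize(a[60:240,220:480],None,fx=3,fy=3,interpolation=cv2.INTER_CUBIC))
E
```

```text
18.125 z 198.72097015705862 e [496.00634706 103.13415278] F [-0.48632326 -0.26559457] -0.30536051791910607 0.25383626143201676
tab 573 [[472.3, 164.7], [495.4, 167.8], [518.8, 170.7]]
top [[440.3, -11.4], [441.3, -7.4], [608.6, 305.9], [609.9, 307.2]]
scene [[440.0, -12.9], [442.2, -11.8], [612.0, 304.5], [613.0, 306.5]]
```

View pics/w7c.png

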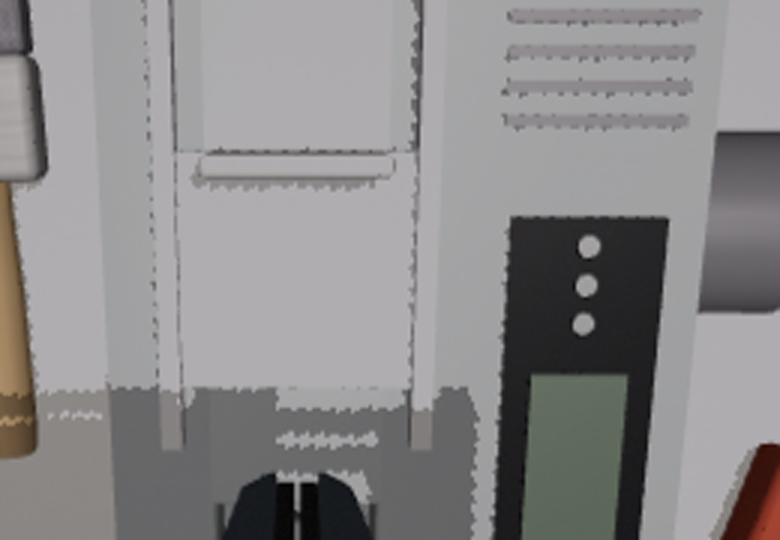

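The crop shows the shutter closed over the well, with the tab at crop (295,165), which is e y=167.7 against 167.7 expected for shut. The extractor's edges haven't moved. I'll hand it in.

```bash
python3 -c "
from workcell import env
print(env.job_done())"
```

```text
the job is handed in; nothing more can be done
None
```

The filter timer reset is done and handed in at about 18 s: I pushed the shutter open to its stop, held the reset key at the bottom for about 1.6 s, released it and pushed the shutter shut again. The cameras show the extractor unmoved, and I saw no bystander moved.

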